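# Show where the collet belongs

## Robot

A 6-joint arm with a two-finger parallel gripper is mounted at the origin on a cart in front of the work surface, level with it; the furniture and walls round the work are solid. World frame = base frame: x ahead of the robot, y to its left, z up, the work surface at z = 0. Lengths are in mm, angles in degrees, forces in N, time in s.
With the tool pointing down it reaches from about 325 to 925 mm from the base axis. Payload 3.1 kg.
Tool frame: the origin (TCP) lies at the very end of the fingers, on their centre line; the grasp point (between the pads) lies grasp_offset behind it (grasp_offset is the distance from the TCP to the grasp point, in mm); z points along the fingers, y is the line along which they close (so a half turn about z gives the same grasp; the last joint's range is limited). The gripper opens to 85 mm and grips with 20 to 120 N. Pads are 22 mm wide; open, the fingers measure 114 mm over their backs; the gripper's body (76 mm by 85 mm) begins 54 mm behind the grasp point. The pads swing forward as they close: fully open they stand 13 mm farther back than shut.
Start: joints at [-81.773, 12.427, 92.441, -0, 75.132, -6.429], TCP at [158.158, -604.67, 231.3] pointing down, gripper open.
Joint ranges: [-157.48, 157.48], [-44.54, 120.13], [17.64, 146.25], [-64.5, 244.5], [7.68, 150.69], [-147.95, 147.95]. Speed limits (degrees/s): [159.86, 159.86, 180, 180, 180, 180].

## Interface

Orientations are given as [roll, pitch, yaw] about the fixed x, y, z axes, in that order (R = Rz(yaw) Ry(pitch) Rx(roll)).
In Python, from station import * gives the robot as it stands. Calls block until the motion is done:
- goto(position, orientation): joint-space move of the TCP to a pose.
- move_l(position, attitude=None, speed=150): straight line of the TCP; attitude=None keeps the orientation; speed is the mean speed in mm/s.
- move_j(angles): joint-space move.
- grip(opening, squeeze=None): finger opening in mm; squeeze is the grip in N (None keeps the last); returns when the fingers have stopped.
- wait(seconds).
- solve_ik(position, orientation): joint angles nearest the present ones, or None.
- get_obs(): the state.
- get_image(name): name is "scene" or "top"; returns the picture (400x640x3 uint8, red, green, blue); there is no depth.
- get_calibration(name): a dict with "fx", "fy", "cx", "cy" (pixels), "R" (3x3) and "t" (3): a world point X has camera coordinates R X + t. Camera axes: x right, y down, z forward; pixel columns grow to the right and rows downward; lengths in mm; the calibration is good to about 2 mm. A picture is of the moment at which its call begins. get_calibration takes no time and is no camera call.
A pose or a line that the arm cannot do raises Unreachable and nothing moves.
- sign_off(): hands the job in; it is judged then, once.
Trained networks look in the newest picture that a camera, given by its name, has taken for a name from the list of things; names that differ only in an ending like _2 or _b are one class to them, and where a whole thing is asked for, a point or a joint stands for the part that bears it (a point fixed in the world has none). Each returns a list of dicts, best first, with "score" (0 to 1); they miss things now and then, are a little off and sometimes report something else, mostly with a low value. They report only what shows in the picture. A call takes as long as a camera call. They do not tell look-alikes from the thing itself.
- spot_in(name, camera): "extent" ([centre column, centre row, width, height] in pixels, round what is visible of it).
- regions_of(name, camera): "region" (400x640 bool, what is visible of it) and "extent" ([centre column, centre row, width, height] in pixels, round what is visible of it).
The state is a dict: "t": time; "joint_pos": joint angles; "qvel": joint speeds; "effort": joint torques, N m; "tcp_pos": TCP position; "ee_rot": TCP orientation; "wrist_force": force on the tool from outside, world axes, zero at the start; "moment": the same for the moment, N m; "grip_width": finger opening in mm; "grip_force": force on a finger pad.
Only numpy, scipy, OpenCV 4.12 (cv2) and the standard library are available. Lean on these libraries where they do the work, as an engineer would, in place of code of your own. Each camera call takes 0.05 s, during which the arm holds its last target. There are 200 camera calls.

## Task

One collet of the set has been left standing on the bench. Push the sliding lid of the wooden collet case fully open with your fingertips, then show your workmate where that collet belongs: point at it from just above, pause there for a good second, then point down at the one empty seat in the case in the same way and finish still pointing at it. Only point: touch no collet, and leave the other things on the bench as they are.

Things in the scene. Friction and masses are not known exactly. Their poses are not given: they have to be found in the camera images.
- case: wooden collet case, fixed; 102 mm (its x) by 158 mm (its y), side walls 57 mm high, 7 mm thick; origin: centre of its underside, z up. In it a pale wooden board, top 24 mm above the bench, with six round seats, 24 mm wide, 18 mm deep, in 2 rows of 3 (44 mm apart along x, 42 along y). Five hold a collet, tops 40 mm above the bench; one is empty. The lid covers them and slides towards the case's +y.
- lid (a joint): how far the lid is open, m: 0 shut, 0.13 fully open against its stop; starts up to 0.03 open. It slides towards the case's +y in grooves of the side walls, stiffly (about 1.5 N, a little more with speed), and stays where it is left. Its flat top is 52 mm above the bench, the side walls stand 5 mm higher.
- lid_stop (a point): middle of the steep face of the red-brown wedge across the lid, moving with the lid. The wedge is 82 mm wide, 12 mm high; the steep face looks to the case's -y (push it towards +y) and stands from 52 to 64 mm above the bench, this point at 58 mm; its other side slopes down towards +y over 34 mm
- seat_0 (a point): centre of the mouth of a seat, at the top of the pale wooden board, 24 mm above the bench (near row at yaw 0, -y end); point axes are those of the case; filled or empty
- seat_1 (a point): centre of the mouth of a seat, at the top of the pale wooden board, 24 mm above the bench (far row at yaw 0, -y end); point axes are those of the case; filled or empty
- seat_2 (a point): centre of the mouth of a seat, at the top of the pale wooden board, 24 mm above the bench (near row at yaw 0, middle); point axes are those of the case; filled or empty
- seat_3 (a point): centre of the mouth of a seat, at the top of the pale wooden board, 24 mm above the bench (far row at yaw 0, middle); point axes are those of the case; filled or empty
- seat_4 (a point): centre of the mouth of a seat, at the top of the pale wooden board, 24 mm above the bench (near row at yaw 0, +y end); point axes are those of the case; filled or empty
- seat_5 (a point): centre of the mouth of a seat, at the top of the pale wooden board, 24 mm above the bench (far row at yaw 0, +y end); point axes are those of the case; filled or empty
- collet_0: spring collet of the set, steel, 26 mm across, 34 mm high, narrow end down, in one of the seats; origin at the centre of its underside, 6 mm above the bench
- collet_1: spring collet of the set, steel, 26 mm across, 34 mm high, narrow end down, in one of the seats; origin at the centre of its underside, 6 mm above the bench
- collet_2: spring collet of the set, steel, 26 mm across, 34 mm high, narrow end down, in one of the seats; origin at the centre of its underside, 6 mm above the bench
- collet_3: spring collet of the set, steel, 26 mm across, 34 mm high, narrow end down, in one of the seats; origin at the centre of its underside, 6 mm above the bench
- collet_4: spring collet of the set, steel, 26 mm across, 34 mm high, narrow end down, in one of the seats; origin at the centre of its underside, 6 mm above the bench
- loose_collet: the collet left out: same steel shape, 26 mm across and 34 mm high, standing on the bench on its 18 mm wide narrow end, away from the case to its left or right; origin at the centre of its underside
- loose_top (a point): centre of the top of the collet left out, 34 mm above the bench
- drill_chuck: keyed drill chuck, 44 mm across, 62 mm high, loose on the bench to the left or right of the case; bystander
- spanner_17: open spanner, 34 x 209 x 7 mm, loose, lying along the front edge of the bench; bystander
- brass_bar: hexagon brass bar, 22 x 100 x 25 mm, loose, lying behind and to the left; bystander
There are look-alikes about, which are no part of the job. Leave any purple look-alike of the loose_collet alone.

How it is judged:
By the outcome, as a careful person would: the job done as asked, in the order asked, and still so for the second after the job is handed in, with the robot touching nothing.
It also fails if it takes over 51 s, if anything falls off the work surface, if the arm or the gripper's body presses on something with over 40 N, if the wrist force passes 120 N, or if a joint passes its speed limit or range.

## Working session

There is one attempt and no reset: what is moved stays moved. The work goes in short steps, each a Python script; the robot and the scene stay as the last script left them, time stands still between calls to the robot, and variables do not carry over. Pictures are saved under pics/ and viewed, at most 10 in all, crops included, and the job is handed in when it is done.

```bash
mkdir -p pics; cat > h.py <<'E'
from station import *
import numpy as np, cv2
def proj(P,c):
    k=get_calibration(c);X=np.array(k["R"])@np.array(P,float)+np.array(k["t"]);return np.array([k["fx"]*X[0]/X[2]+k["cx"],k["fy"]*X[1]/X[2]+k["cy"]])
def unproj(uv,z,c):
    k=get_calibration(c);R=np.array(k["R"]);t=np.array(k["t"])
    d=R.T@np.array([(uv[0]-k["cx"])/k["fx"],(uv[1]-k["cy"])/k["fy"],1]);o=-R.T@t
    return o+d*(z-o[2])/d[2]
def save(c,n,crop=None,s=1):
    im=get_image(c)
    if crop: im=im[crop[1]:crop[3],crop[0]:crop[2]]
    cv2.imwrite("pics/"+n,cv2.cvtColor(cv2.resize(im,None,fx=s,fy=s,interpolation=cv2.INTER_CUBIC),cv2.COLOR_RGB2BGR));return im
E
python3 - <<'E'
from h import *
for c in ["scene","top"]:
    save(c,c+"0.png")
    for n in ["case","lid_stop","lid","loose_collet","drill_chuck"]:
        for r in spot_in(n,c)[:4]:
            e=r["extent"];print(c,n,round(r["score"],2),np.round(e),unproj(e[:2],17 if 'coll' in n else 52,c).round())
    k=get_calibration(c);print((-np.array(k["R"]).T@k["t"]).round(),k["fx"])
print(get_obs())
E
```

```text
scene case 0.7 [362. 207.  56.  57.] [443. -65.  52.]
scene lid_stop 0.77 [357. 206.  50.  43.] [456. -59.  52.]
scene lid_stop 0.36 [360. 206.  60.  59.] [451. -65.  52.]
scene lid 0.67 [357. 205.  50.  40.] [458. -64.  52.]
scene loose_collet 0.76 [240. 321.  19.  16.] [465. 349.  17.]
scene loose_collet 0.49 [208. 314.  11.  18.] [529. 377.  17.]
scene drill_chuck 0.5 [415. 160.  18.  20.] [ 436. -358.   52.]
scene drill_chuck 0.36 [360. 207.  55.  61.] [446. -62.  52.]
[ 60. 582. 652.] 366.2889323165389
top case 0.57 [355. 237.  70.  42.] [455. -88.  52.]
top lid_stop 0.7 [351. 234.  60.  39.] [460. -75.  52.]
top lid 0.96 [352. 235.  58.  44.] [458. -77.  52.]
top loose_collet 0.7 [356. 237.  66.  41.] [463. -90.  17.]
top loose_collet 0.52 [200. 170.   9.  11.] [524. 374.  17.]
top loose_collet 0.45 [204. 194.  11.   7.] [461. 340.  17.]
top drill_chuck 0.75 [469. 276.  15.  18.] [ 441. -390.   52.]
top drill_chuck 0.73 [357. 239.  74.  47.] [451. -94.  52.]
[ 200.  -79. 1230.] 465.17732854389027
{'t': 0.6, 'joint_pos': array([-8.17728001e+01,  1.24259471e+01,  9.24394553e+01, -1.67675860e-03,
        7.51322166e+01, -6.42843623e+00]), 'qvel': array([-0.00932707, -0.00477006,  0.06602267, -0.04194129,  0.03306992,
        0.03442906]), 'effort': array([ 3.58379812e-04, -3.96581697e+01, -3.04029894e+01, -1.57695536e-04,
        1.06328011e-03, -7.71549651e-06]), 'tcp_pos': array([ 158.14874937, -604.68546752,  231.33080042]), 'ee_rot': array([1.79997815e+02, 1.87702947e-03, 1.46560663e+01]), 'wrist_force': array([0.02049328, 0.97429371, 0.32708972]), 'moment': array([ 0.09512562, -0.01720304, -0.0566534 ]), 'grip_force': 0.0, 'grip_width': 85.4776300262595}
```

View pics/scene0.png

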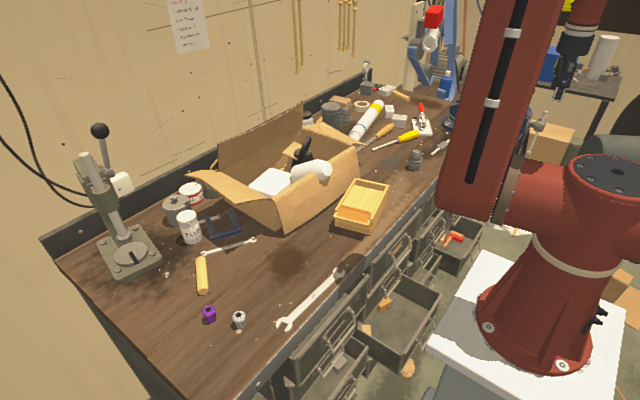

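```bash
python3 - <<'E'
import cv2,numpy as np
a=cv2.imread("pics/top0.png");s=cv2.imread("pics/scene0.png")
f=lambda i,x0,y0,x1,y1,w,h:cv2.resize(i[y0:y1,x0:x1],(w,h),interpolation=cv2.INTER_CUBIC)
o=np.vstack([np.hstack([f(a,300,200,400,275,400,300),f(s,310,160,410,235,400,300)]),np.hstack([f(a,170,150,250,210,400,300),f(s,180,290,260,350,400,300)])])
cv2.imwrite("pics/crops0.png",o)
E
```

```text
(no output)
```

View pics/crops0.png

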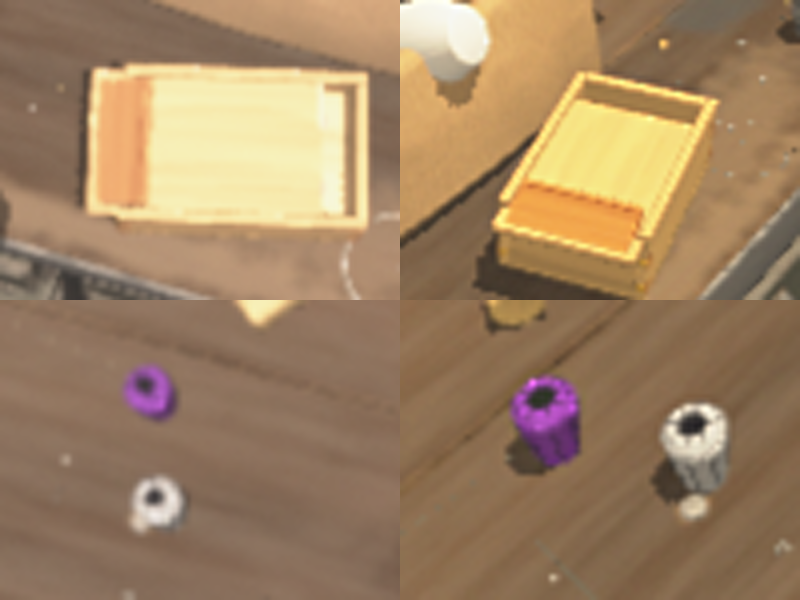

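View pics/top0.png

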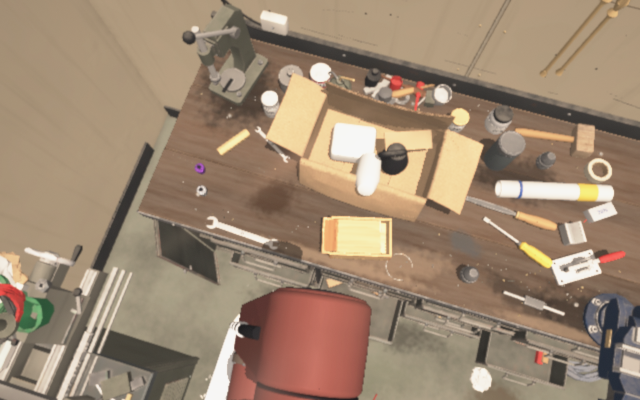

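The steel collet, at about (201,190) in top and (239,318) in scene, is the loose one. The purple one at (200,169) / (209,313) is the look-alike, so I leave it alone. The case's -y end is on the right in top. The wedge's steep face is at about column 337, and the lid is slightly open.

```bash
cat >> h.py <<'E'
def case_w(p,q):  # case pose p=(x,y,yaw deg)
    a=np.radians(p[2]);return np.array([p[0]+q[0]*np.cos(a)-q[1]*np.sin(a),p[1]+q[0]*np.sin(a)+q[1]*np.cos(a),q[2]])
E
python3 - <<'E'
from h import *
from scipy.optimize import least_squares
obs=[("top",(51,-79,57),(392,218)),("top",(-51,-79,57),(391.5,256)),("top",(51,79,57),(331,216)),("top",(-51,79,57),(331,255)),
("scene",(51,-79,57),(355.5,178)),("scene",(-51,-79,57),(389.5,185))]
def res(p,only=None): return np.concatenate([proj(case_w(p,q),c)-uv for c,q,uv in obs if only in(None,c)])
for o in (None,"top"):
    r=least_squares(res,[458,-80,0],args=(o,),x_scale=[10,10,3]);print(r.x.round(1),r.fun.round(1))
p=least_squares(res,[458,-80,0],x_scale=[10,10,3]).x
for c,a,b in (("top",(337.5,220),(337.5,251.5)),("scene",(341.3,205.8),(370.8,211.8))):
    print(c,"ridge",unproj(a,64,c).round(),unproj(b,64,c).round())
print("collet",unproj((201.4,190),34,"top").round(),unproj((238.4,315),34,"scene").round())
for u in [(300,185),(355,202),(415,218)]: print("box bottom",unproj(u,0,"top").round())
for u in [(357,172),(275,228)]: print("box bottom scene",unproj(u,0,"scene").round())
for u in [(300,162),(425,195)]: print("box top@100/150",unproj(u,100,"top").round(),unproj(u,150,"top").round())
for c in("top","scene"):
    for m in regions_of("loose_collet",c)[:4]:
        e=m["extent"];print(c,round(m["score"],2),np.round(e,1))
E
```

```text
[ 461.  -101.6   14.9] [-0.4 -0.3  0.6  0.7 -0.1 -0.  -1.1 -0.1 -0.3 -1.1  0.3 -0.9]
[ 461.4 -102.1   15.1] [-0.2 -0.5  0.9  0.5  0.1 -0.  -0.8 -0.1]
top ridge [483. -32.  64.] [404. -55.  64.]
scene ridge [481. -25.  64.] [407. -48.  64.]
collet [465. 343.  34.] [467. 348.  34.]
box bottom [565.  98.   0.]
box bottom [561. -61.   0.]
box bottom [ 564. -230.    0.]
box bottom scene [ 586. -263.    0.]
box bottom scene [615.  91.   0.]
box top@100/150 [595. 103. 100.] [577.  95. 150.]
box top@100/150 [ 600. -228.  100.] [ 583. -222.  150.]
top 0.52 [201.1 171.8  10.   12.7]
top 0.4 [203.  192.9   9.4  10.6]
scene 0.55 [240.3 319.6  18.4  14.2]
```

Case pose is about (461, -102), yaw 14.9°, and the wedge ridge is at case y of about 60–67 mm. The collet top is at about (466, 345). Now I close the fingers, go above the lid behind the wedge and push.

```bash
cat >> h.py <<'E'
P=(461,-101.8,14.9)
def W(s,z,x=0): return list(map(float,case_w(P,(x,s,z))))
E
python3 - <<'E'
from h import *
grip(0)
O=[180,0,14.9-90]
goto(W(32,150),O); print(get_obs()["t"])
move_l(W(32,57),speed=120)
f0=get_obs()["wrist_force"]; print(f0,get_obs()["grip_width"])
d=np.array(case_w((0,0,14.9),(0,1,0)))
move_l(W(115,57),speed=60)
o=get_obs();print(o["t"],((o["wrist_force"]-f0)@d).round(2),o["tcp_pos"])
s=115
while s<215:
    s+=5; move_l(W(s,57),speed=50); o=get_obs(); f=(o["wrist_force"]-f0)@d
    print(s,round(o["t"],1),f.round(2),end="; ")
    if abs(f)>8: break
save("top","top1.png",(220,180,420,300),4)
E
```

```text
3.75
[-0.88675517 -0.05106923  0.16747577] -0.16224844398661759Traceback (most recent call last):
  File "<stdin>", line 8, in <module>
station.Unreachable: the arm cannot follow that straight line within its joint ranges
```

```bash
python3 - <<'E'
from h import *
print(get_obs()["joint_pos"].round(1))
for y in (-75.1,14.9,104.9):
  for s in (32,60,90,115,160,195):
    for z in (57,120):
      q=solve_ik(W(s,z),[180,0,y]); print(y,s,z,None if q is None else np.round(q,1))
E
```

```text
[-17.7   5.6 121.3  -0.   52.9 147.4]
-75.1 32 57 [-17.7   5.7 121.4  -0.   52.9 147.4]
-75.1 32 120 [-17.7  -0.6 119.7  -0.   61.  147.4]
-75.1 60 57 None
-75.1 60 120 None
-75.1 90 57 None
-75.1 90 120 None
-75.1 115 57 None
-75.1 115 120 None
-75.1 160 57 None
-75.1 160 120 None
-75.1 195 57 None
-75.1 195 120 None
14.9 32 57 [-17.7   5.7 121.4  -0.   52.9  57.4]
14.9 32 120 [-17.7  -0.6 119.7  -0.   61.   57.4]
14.9 60 57 [-14.6   4.4 122.8  -0.   52.8  60.5]
14.9 60 120 [-14.6  -2.  121.   -0.   61.   60.5]
14.9 90 57 [-11.1   3.3 124.   -0.   52.7  64. ]
14.9 90 120 [-11.1  -3.3 122.2  -0.   61.1  64. ]
14.9 115 57 [ -8.1   2.5 124.9  -0.   52.7  67. ]
14.9 115 120 [ -8.1  -4.1 123.   -0.   61.1  67. ]
14.9 160 57 [ -2.4   1.4 125.9  -0.   52.6  72.7]
14.9 160 120 [ -2.4  -5.3 124.1  -0.   61.2  72.7]
14.9 195 57 [  2.3   1.  126.4  -0.   52.6  77.4]
14.9 195 120 [  2.3  -5.7 124.5  -0.   61.2  77.4]
104.9 32 57 [-17.7   5.7 121.4   0.   52.9 -32.6]
104.9 32 120 [-17.7  -0.6 119.7   0.   61.  -32.6]
104.9 60 57 [-14.6   4.4 122.8   0.   52.8 -29.5]
104.9 60 120 [-14.6  -2.  121.    0.   61.  -29.5]
104.9 90 57 [-11.1   3.3 124.    0.   52.7 -26. ]
104.9 90 120 [-11.1  -3.3 122.2   0.   61.1 -26. ]
104.9 115 57 [ -8.1   2.5 124.9   0.   52.7 -23. ]
104.9 115 120 [ -8.1  -4.1 123.    0.   61.1 -23. ]
104.9 160 57 [ -2.4   1.4 125.9  -0.   52.6 -17.3]
104.9 160 120 [ -2.4  -5.3 124.1   0.   61.2 -17.3]
104.9 195 57 [  2.3   1.  126.4  -0.   52.6 -12.6]
104.9 195 120 [  2.3  -5.7 124.5  -0.   61.2 -12.6]
```

Yaw 104.9 leaves plenty of joint range, so I re-orient above the lid and push.

```bash
python3 - <<'E'
from h import *
move_l(W(32,120),speed=200)
goto(W(32,120),[180,0,104.9])
move_l(W(32,57),speed=120)
f0=get_obs()["wrist_force"]; print(get_obs()["t"],f0)
d=np.array(case_w((0,0,14.9),(0,1,0)))
move_l(W(115,57),speed=60)
o=get_obs();print(o["t"],((o["wrist_force"]-f0)@d).round(2),o["tcp_pos"])
s=115
while s<215:
    s+=5; move_l(W(s,57),speed=50); o=get_obs(); f=(o["wrist_force"]-f0)@d
    print(s,round(o["t"],1),f.round(2),end="; ")
    if abs(f)>8: break
save("top","top1.png",(220,180,420,300),4)
E
```

```text
8.4667 [ 3.19357578e-01 -5.59378571e-04  7.92018620e-01]
10.0 -0.52 [430.74347823   9.41489659  56.64023397]
120 10.2 1.1; 125 10.5 0.32; 130 10.8 1.16; 135 11.0 -0.14; 140 11.2 -0.48; 145 11.5 0.29; 150 11.8 0.21; 155 12.0 0.75; 160 12.2 -0.92; 165 12.5 -16.49;
```

View pics/top1.png

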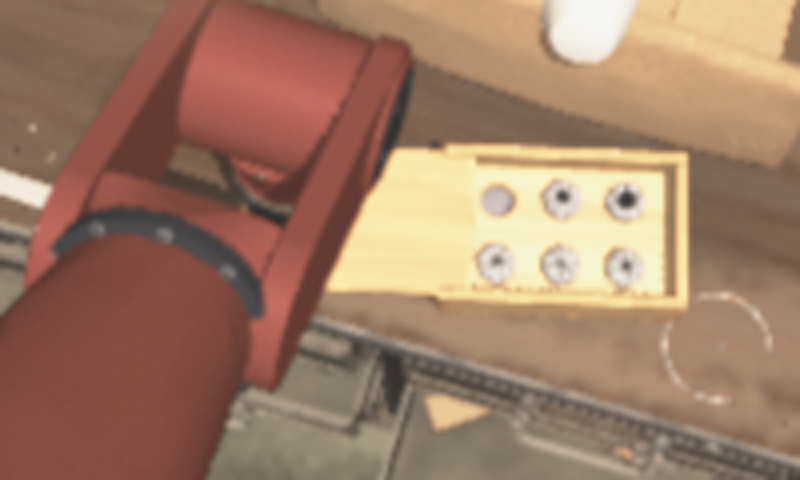

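The force jumped to 16 N and the lid's trailing edge is at case y of about 57 mm, so the lid is at its stop. The grey empty seat is at crop (497,200), top (344,230): far row, +y end, seat_5. The other five show collets. Next I point at the collet.

```bash
python3 - <<'E'
from h import *
print(unproj((344.2,230),24,"top").round(),np.round(W(42,24,22)))
move_l(W(155,57),speed=60); move_l(W(150,140),speed=200)
c=[466,345.5]
print(solve_ik(c+[50],[180,0,104.9]))
goto(c+[110],[180,0,104.9]); move_l(c+[62],speed=100)
save("scene","s2.png",(180,250,300,340),6)
for n in("scene",):
    for m in regions_of("loose_collet",n)[:3]: print(np.round(m["extent"],1),round(m["score"],2))
print(get_obs()["t"],proj(c+[34],"scene"),proj(c+[62],"scene"))
E
```

```text
[471. -55.  24.] [471. -56.  24.]
[ 2.96232413e+01  1.95935299e+01  1.05122095e+02 -2.54444375e-14
  5.52843752e+01  1.47232413e+01]
[208.3 313.2  13.5  20.2] 0.75
[240.7 319.9  14.5  17.8] 0.71
15.3417 [239.59774377 314.25312937] [237.25855528 305.6163689 ]
```

View pics/s2.png

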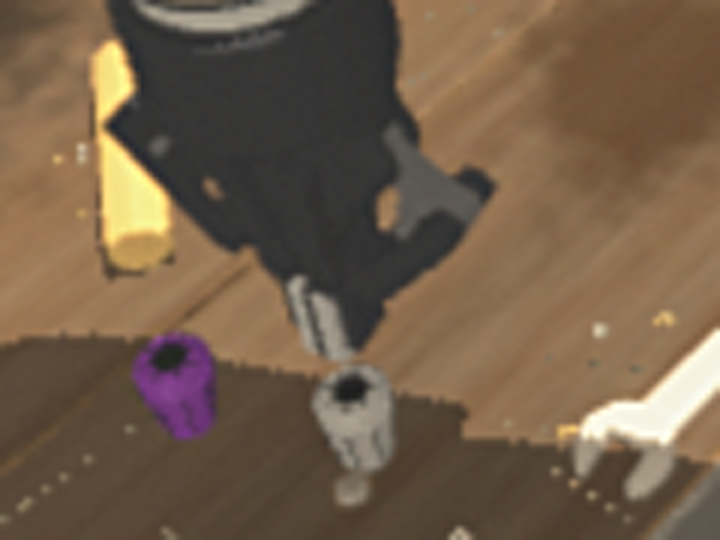

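The fingertip stands right over the steel collet, whose top is at about (238.5,315) in scene; I predicted (239.6,314). The purple one is clear on the left. I lower, pause, then go to seat_5.

```bash
python3 - <<'E'
from h import *
c=[466,346.5]
move_l(c+[48],speed=60); wait(1.8)
print(get_obs()["t"],get_obs()["tcp_pos"])
move_l(c+[140],speed=200)
goto(W(41.5,140,22),[180,0,104.9]); f0=get_obs()["wrist_force"]
move_l(W(41.5,62,22),speed=120); move_l(W(41.5,45,22),speed=50); wait(0.5)
o=get_obs();print(o["t"],o["tcp_pos"],o["wrist_force"]-f0)
save("scene","s3.png",(300,140,420,240),6)
E
```

```text
17.525 [465.99406228 346.50973375  48.00852484]
21.4167 [471.68018721 -56.0428137   45.10977656] [-0.66567034 -1.76202434  0.9958772 ]
```

View pics/s3.png

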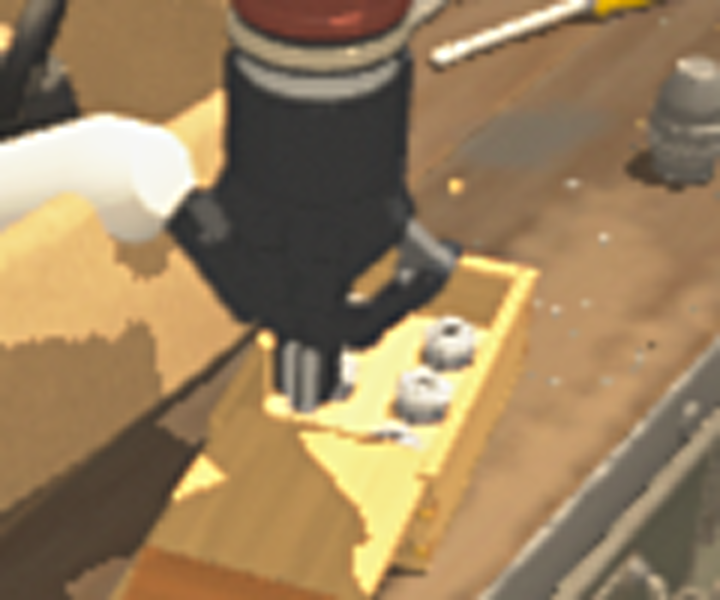

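The fingers are inside the opening over seat_5, between the wall and the lid edge, and nothing looks displaced. Force noise is about 1 N, so I average it to rule out contact before handing in.

```bash
python3 - <<'E'
from h import *
def avg():
    L=[]
    for _ in range(12): wait(0.05); L.append(get_obs()["wrist_force"])
    return np.mean(L,0).round(2),np.std(L,0).round(2)
print(avg()); move_l(W(41.5,49,22),speed=40); print(avg()); wait(1.3)
print(get_obs()["t"],get_obs()["tcp_pos"]); sign_off()
E
```

```text
(array([-0.03, -0.23,  0.33]), array([0.26, 0.4 , 0.48]))
(array([-0.11,  0.12,  0.02]), array([0.27, 0.54, 0.53]))
24.2167 [471.5889783  -56.04445582  49.00517463]
the job is handed in; nothing more can be done
```

I pushed the lid open to its stop, pointed at the loose steel collet from 14 mm above for 1.8 s, and handed the job in at 24 s still pointing down at the empty seat (seat_5) from 25 mm above it, touching nothing by the force readings.

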